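Add a keyed slotted disc to the counterweight hanger

TASK

Take the blue slotted disc from its cradle by its black lug and slide it sideways onto the flat stem of the counterweight hanger, lug towards the open front. Then, pressing only lightly, turn it clockwise (seen from above) until the peg under its lug drops into the slot of the orange disc below, so that the blue disc lies flush on the orange one with the two slots on opposite sides; let go and leave it resting there. Be gentle with the sprung hanger (never push it down near its stop or shove the stand) and leave the yellow disc where it is.

Things in the scene. Friction and masses are not known exactly. Their poses are not given: they have to be found in the camera images.
- blue_disc: Loose blue slotted disc, 84 mm across, 10 mm thick, 0.15 to 0.31 kg. Origin on its axis at the flat underside, z up. A 10 mm wide slot runs from its 19 mm round centre hole out through the rim along its +x; lug and peg are on its -x side. At the start it lies flat on the two rails of a cradle, underside 16 mm above the table. Which cradle, left or right, varies.
- lug (a point): Middle of the blue disc's black upright lug, 30 mm from the disc's axis on its -x side. The lug is 20 mm long radially (disc x), 12 mm thick (disc y) and stands 34 mm above the disc's top face; this point is 17 mm above that face. Pinch it from above across its 12 mm thickness.
- peg (a point): Tip of the round steel peg under the lug: 6.5 mm thick, tapered tip, standing 5 mm out of the blue disc's underside, 30 mm from its axis on its -x side.
- yellow_disc: A loose yellow disc of the same shape, origin and axes as the blue one, on the other cradle; not to be moved.
- stand: Fixed balancing stand, white on a grey base, that carries the hanger. Origin on the table under the stem's axis, z up; its -x is the open front (towards the robot, within 0.3 rad), its column stands 115 to 150 mm out along +x. Base plate 12 mm thick, x -55 to +165 mm, y -65 to +65 mm.
- bracket_end (a point): Front end of the stand's arm, 26 mm wide and 12 mm thick, which reaches from the column over the stem and ends here, 12 mm in front of the stem's axis. Arm underside 110 mm, top 122 mm above the table; the stem's cap on it reaches 128 mm.
- stem (a point): Point on the stem's axis, 20 mm above seat. The stem is a flat steel bar, 13 mm along the stand's x and 6 mm along its y, free for 40 mm from the seat up to the arm. So the blue disc's slot passes it only along the stand's x: enter from the front with the disc's +x along the stand's +x; in its round centre hole the disc can then be turned.
- seat (a point): On the stem's axis, level with the top face of the orange disc that lies on the hanger: 70 mm above the table with the hanger up; axes as the stand's; goes down with the hanger. The blue disc's origin ends here (within the play of its hole). Until keyed, its peg rides on the orange disc and keeps it 5 mm higher at the lug.
- pan (a point): Middle of the hanger's pan, under a dark grey and an orange disc. The orange one, on top (same size, slot and hole as the blue), sits tight. Its slot opens to the front left: the stand's -x turned clockwise (from above) by 0.6 to 1.25 rad. That angle differs each time and is not measured: see it from above beforehand, or feel for it. With the peg in it, the lug stands over that slot.
- hanger (a joint): How far the sprung hanger (pan, stem, dark grey and orange disc) is pushed down, m: 0 at the top, solid stop at 0.012. It stays at 0 under the discs' weight alone, starts to move at about 2 to 5 N more, then yields 1.25 mm per N. More than 0.009 is near the stop.
There are look-alikes about, which are no part of the job. There is more than one size of the blue_disc; the job needs the largest.

How it is judged:
By the outcome, as a careful person would: the job done as asked, in the order asked, and still so for the second after the job is handed in, with the robot touching nothing.
It also fails if it takes over 54 s, if anything falls off the work surface, if the arm or the gripper's body presses on something with over 40 N, if the wrist force passes 120 N, or if a joint passes its speed limit or range.

ROBOT

A 6-joint arm with a two-finger parallel gripper is mounted at the origin on the work surface. World frame = base frame: x ahead of the robot, y to its left, z up, the work surface at z = 0. Lengths are in m, angles in rad, forces in N, time in s.
With the tool pointing down it reaches from about 0.25 to 0.725 m from the base axis. Payload 4 kg.
Tool frame: the origin (TCP) lies midway between the tips of the shut fingers; the grasp point (between the pads) lies 19 mm behind it; z points along the fingers, x is the direction in which the jaws open and shut, and the axes are right-handed (so a half turn about z gives the same grasp; the last joint's range is limited). The gripper opens to 85 mm and grips with 20 to 120 N. Pads are 22 mm wide; open, the fingers measure 114 mm over their backs; the gripper's body (76 mm by 85 mm) begins 54 mm behind the grasp point. The pads swing forward as they close: fully open they stand 13 mm farther back than shut.
Start: joints at [1.144, 0.241, 0.005, 1.335, 0, 1.571], TCP at [0.207, 0.455, 0.197] pointing down, gripper open.
Joint ranges: [-2.72, 2.72], [-1.05, 1.87], [-1.09, 1.28], [-1.99, 2.15], [-1.42, 1.44], [-3.14, 3.14]. Speed limits (rad/s): [2.79, 2.79, 3.14, 3.14, 3.14, 3.14].

INTERFACE

Orientations are given as a unit quaternion [x, y, z, w].
In Python, from workcell import bot, vision, ticket gives the robot as it stands.
- The arm moves only by the tool play_rows, never from a script. Its argument "deltas" is one flat list of numbers, 5 for each row, row after row: the opening, from 0 (shut) to 1 (fully open), then the shift along the tool's x, y, z in units of 60 mm (1.0 is 60 mm), then the turn about the tool's z in degrees. A call has 1 to 12 rows; each row shifts and turns the pose as measured when the row begins, along the tool's axes as they then stand; what a row does not reach is not made up. A row lasts 1/8 s, in which the tool goes at most 62.5 mm and 10.7 degrees, less where a joint would pass 70% of its speed; a pose out of reach is approached as far as the arm can. A call is refused whole if a number of a shift passes 1 or a number of a turn 10.7, either way. A call with a gripper value outside its range is refused whole. The fingers move at their own pace and stop on an object; the grip force is fixed at half the most. Time passes only in rows, so rows that do not move let the fingers close. It gives the time, the measured TCP pose, the force and the opening at its end, in the units of the state.
- bot.get_obs(): the state, without advancing time (a new reading comes with each control period).
- vision.camera(name): name is "side" or "top" or "wrist"; returns a dict with "color" (420x560x3 uint8, blue, green, red), "intrinsics" (3x3 intrinsics, pixels), "k1" (the pictures are not rectified: a ray, as slopes to the right and down, at radius r is drawn at 1 + k1 r^2 times it, then the intrinsics apply), "rvec" (rotation vector, rad) and "tvec" (3), from world to camera coordinates, as OpenCV has them. Camera axes: x right, y down, z forward; pixel columns grow to the right and rows downward; lengths in m; the calibration is good to about 2 mm. A picture is of the moment at which its call begins. There is no depth.
- ticket.job_done(): hands the job in, once; it reports no verdict.
The state is a dict: "clock": time; "joint_pos": joint angles; "joint_vel": joint speeds; "tau": joint torques, N m; "eef_pos": TCP position; "tool_rot": TCP orientation; "ft_force": force on the tool from outside, world axes, zero at the start; "ft_torque": the same for the moment, N m; "grip_width": finger opening in m.
Only numpy, scipy, OpenCV 4.12 (cv2) and the standard library are available. Lean on these libraries where they do the work, as an engineer would, in place of code of your own. Each camera call takes 0.05 s, during which the arm holds its last target. There are 200 camera calls.

## Working session

There is one attempt and no reset: what is moved stays moved. The work goes in short steps, Python scripts to look and compute and a tool call to move; the robot and the scene stay as the last step left them, time stands still between calls to the robot, and variables do not carry over. Pictures are saved under pics/ and viewed, about 8 in all and at most 12, crops included, and the job is handed in when it is done.

Besides the shell and the picture viewer there is one more tool, called as name(argument=value, ...) on one line, values as JSON. play_rows: Moves the arm, as the interface text tells. Its arguments: {"type":"object","properties":{"deltas":{"type":"array"}},"required":["deltas"]}

```bash
mkdir -p pics; ls; cat > h.py <<'E'
import numpy as np, cv2
from workcell import bot, vision, ticket
from scipy.spatial.transform import Rotation as R
def cam(n,save=None):
    c=vision.camera(n)
    if save: cv2.imwrite('pics/'+save,c['color'])
    return c
def ray(c,u,v):
    K=np.array(c['intrinsics']); xd=(u-K[0,2])/K[0,0]; yd=(v-K[1,2])/K[1,1]
    x,y=xd,yd
    for _ in range(30):
        s=1+c['k1']*(x*x+y*y); x,y=xd/s,yd/s
    Rm=cv2.Rodrigues(np.array(c['rvec'],float))[0]; t=np.array(c['tvec'],float).ravel()
    return -Rm.T@t, Rm.T@np.array([x,y,1.])
def onz(c,u,v,z):
    o,d=ray(c,u,v); return o+d*(z-o[2])/d[2]
def proj(c,P):
    Rm=cv2.Rodrigues(np.array(c['rvec'],float))[0]; p=Rm@np.array(P,float)+np.array(c['tvec'],float).ravel()
    x,y=p[0]/p[2],p[1]/p[2]; s=1+c['k1']*(x*x+y*y); K=np.array(c['intrinsics'])
    return K[0,0]*x*s+K[0,2],K[1,1]*y*s+K[1,2]
E
python3 - <<'E'
from h import *
a=cam('top','top0.png');b=cam('side','side0.png')
for c in(a,b): print(c['intrinsics'],c['k1'],ray(c,280,210))
o=bot.get_obs()
for k in o: print(k,np.round(o[k],4))
print(R.from_quat(o['tool_rot']).as_matrix().round(3))
E
```

```text
pics
[[451.54764383   0.         286.73639895]
 [  0.         451.54764383 213.83786228]
 [  0.           0.           1.        ]] 0.0400862424733532 (array([0.31946574, 0.00291238, 1.11933042]), array([ 0.16001971,  0.01715543, -0.98711406]))
[[470.28345043   0.         275.78419839]
 [  0.         470.28345043 212.15058685]
 [  0.           0.           1.        ]] -0.10469732618490492 (array([-0.02487499, -0.54039289,  0.6622409 ]), array([ 0.55445651,  0.5926243 , -0.58435921]))
clock 0.1
joint_pos [1.144  0.2413 0.0039 1.3352 0.     1.5708]
joint_vel [ 0.0008 -0.0021  0.0049  0.0008 -0.0009  0.0005]
tau [ 1.80000e-03 -3.73137e+01  2.53010e+01  1.09000e-02  1.00000e-04
 -0.00000e+00]
eef_pos [0.2067 0.4546 0.1964]
tool_rot [ 8.408e-01  5.413e-01 -8.000e-04  5.000e-04]
ft_force [-0.6048  0.5981  0.0176]
ft_torque [ 0.0478 -0.0382  0.0495]
grip_width 0.0852
[[ 0.414  0.91  -0.001]
 [ 0.91  -0.414 -0.002]
 [-0.002 -0.    -1.   ]]
```

View pics/top0.png

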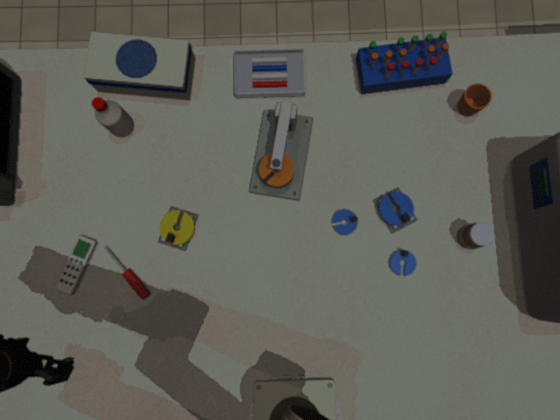

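View pics/side0.png

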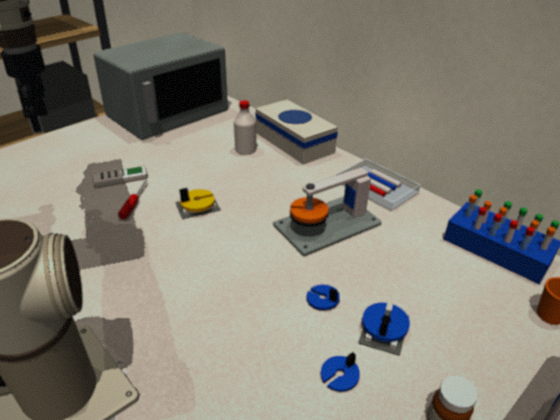

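Candidates for the blue disc (top view): the large one on a cradle at (396,209), small ones at (344,222) and (403,263), and the printed circle on the box at (137,58). The large one on the cradle fits the description. I'll check it in a crop alongside the stand.

```bash
python3 - <<'E'
from h import *
a=cv2.imread('pics/top0.png');
f=lambda im,x,y,w,h,s:cv2.resize(im[y:y+h,x:x+w],None,fx=s,fy=s,interpolation=cv2.INTER_CUBIC)
o=np.hstack([f(a,365,175,66,66,6),f(a,240,125,66,66,6)])
cv2.imwrite('pics/crop0.png',np.clip(o*1.8,0,255).astype(np.uint8))
E
```

```text
(no output)
```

View pics/crop0.png

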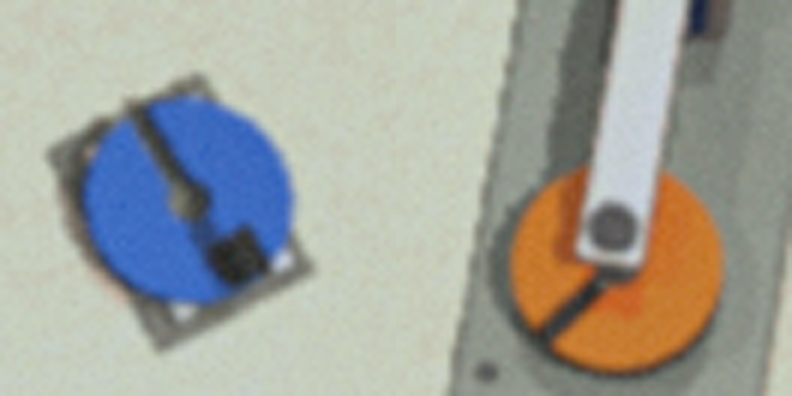

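```bash
python3 - <<'E'
from h import *
c=cam('top'); im=c['color']; hsv=cv2.cvtColor(im,cv2.COLOR_BGR2HSV)
def big(m,x,y,r=30):
    k=np.zeros_like(m); k[y-r:y+r,x-r:x+r]=255; m=m&k
    cs=max(cv2.findContours(m,0,1)[0],key=cv2.contourArea); return cv2.fitEllipse(cv2.convexHull(cs)),m
e,m=big(cv2.inRange(hsv,(100,120,40),(130,255,255)),396,209); print('blue',e,onz(c,*e[0],.026))
e,m=big(cv2.inRange(hsv,(3,150,60),(18,255,255)),276,170); print('orange',e,onz(c,*e[0],.070))
p=lambda x,y,z:onz(c,x,y,z)
print('slot end blue',p(365+145/6,175+118/6,.026),'lug top',p(365+240/6,175+253/6,.06), 'hole',p(365+188/6,175+200/6,.026))
print('cap',p(240+(612-396)/6,125+225/6,.128))
for u,v in[(264,108),(313,115),(300,199),(250,193)]: print('base',p(u,v,.012))
print('oslot',p(240+(543-396)/6,125+337/6,.07))
print(onz(c,178,226,.026))
w=cam('wrist'); o,d=ray(w,280,210); print('wrist cam',o,d, bot.get_obs()['eef_pos'])
E
```

```text
blue ((395.6932067871094, 208.14259338378906), (33.39670181274414, 34.31616973876953), 131.3385009765625) [ 0.49332237 -0.26097559  0.026     ]
orange ((277.6180725097656, 170.03799438476562), (31.297012329101562, 33.58269500732422), 32.276527404785156) [0.58626627 0.02442881 0.07      ]
slot end blue [ 0.52727968 -0.24715564  0.026     ] lug top [ 0.46573986 -0.27321751  0.06      ] hole [ 0.49280632 -0.26250004  0.026     ]
cap [0.58909252 0.02647191 0.128     ]
base [0.76532866 0.05661179 0.012     ]
base [ 0.74286954 -0.06845332  0.012     ]
base [ 0.52533587 -0.02837267  0.012     ]
base [0.54409768 0.09603237 0.012     ]
oslot [0.56001411 0.05625961 0.07      ]
[0.46418079 0.27143062 0.026     ]
wrist cam [0.14694267 0.4816384  0.37251806] [ 0.25040742 -0.10977598 -0.96195716] [0.20679298 0.45476016 0.19664409]
```

The crop confirms the choice: a large blue disc on a cradle, slot to the upper left and black lug to the lower right. The orange slot opens front left. I'm moving above the stand for a wrist look.

play_rows(deltas=[1,-0.41,0.78,-0.09,0,1,-0.41,0.78,-0.09,0,1,-0.41,0.78,-0.09,0,1,-0.41,0.78,-0.09,0,1,-0.41,0.78,-0.09,0,1,-0.41,0.78,-0.09,0,1,-0.41,0.78,-0.09,0,1,-0.41,0.78,-0.09,0,1,-0.41,0.78,-0.09,0,1,-0.41,0.78,-0.09,0,1,0,0,0,-7,1,0,0,0,-7])

```text
clock: 1.7
eef_pos: [0.5419, 0.0241, 0.2493]
tool_rot: [0.765, 0.644, -0.001, 0.0]
ft_force: [0.4, -0.4, -0.1]
grip_width: 0.0857
```

```bash
python3 - <<'E'
from h import *
o=bot.get_obs(); print(o['clock'],o['eef_pos'],o['joint_pos'],R.from_quat(o['tool_rot']).as_matrix().round(3))
w=cam('wrist','w1.png'); print(ray(w,280,210)); print('proj cap',proj(w,[.587,.025,.128]))
import pickle; pickle.dump(w,open('w1.pkl','wb'))
E
```

```text
1.7 [0.54192457 0.02411461 0.24931643] [ 0.04565213  0.31434358  0.23892578  1.4975518  -0.00190146  0.21818781] [[ 0.172  0.985 -0.002]
 [ 0.985 -0.172 -0.002]
 [-0.002 -0.002 -1.   ]]
(array([0.47734377, 0.03494969, 0.42543045]), array([ 0.26845918, -0.04356799, -0.96236569]))
proj cap (np.float64(289.3151007168205), np.float64(238.74590013498346))
```

View pics/w1.png

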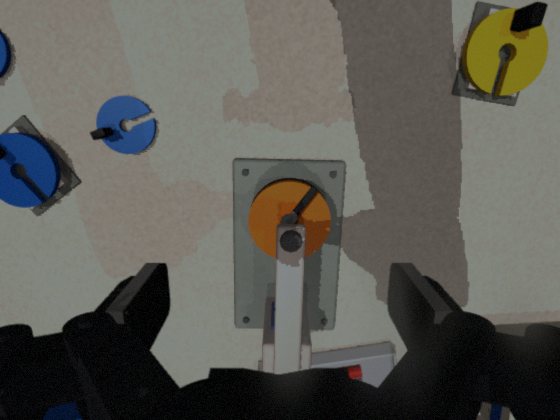

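The wrist view (image down is away from the robot) shows the cap at (291,240). The orange disc is centred near (290,219), with its slot running from (293,215) to (317,188).

```bash
python3 - <<'E'
from h import *
import pickle; w=pickle.load(open('w1.pkl','rb')); im=w['color']; hsv=cv2.cvtColor(im,cv2.COLOR_BGR2HSV)
m=cv2.inRange(hsv,(3,150,60),(18,255,255)); m[300:]=0
cs=max(cv2.findContours(m,0,1)[0],key=cv2.contourArea).reshape(-1,2)
# circle fit in world at z=.07
P=np.array([onz(w,*q,.07)[:2] for q in cs])
hull=cv2.convexHull(cs).reshape(-1,2); H=np.array([onz(w,*q,.07)[:2] for q in hull])
H=H[(np.array(hull)[:,1]<240)]
A=np.c_[2*H,np.ones(len(H))]; s=np.linalg.lstsq(A,(H**2).sum(1),rcond=None)[0]; print('orange',s[:2],'r',np.sqrt(s[2]+s[:2]@s[:2]))
# cap
print('cap',onz(w,291,240.5,.128))
# base edges
for (u,v) in [(233,160),(234,328),(344,160),(336,330)]: print(onz(w,u,v,.012)[:2])
# arm edges at z .122: bracket edges per row
g=cv2.cvtColor(im,cv2.COLOR_BGR2GRAY)
for r in (262,275,290):
    d=np.diff(g[r,255:325].astype(int)); l=255+d[:36].argmax()+.5; rr=255+36+d[36:].argmin()+.5; print(r,l,rr,onz(w,(l+rr)/2,r,.122)[:2])
# slot: dark pixels in annulus
c=s[:2]
yy,xx=np.mgrid[170:240,240:340]; 
S=[]
for v,u in zip(yy.ravel(),xx.ravel()):
    q=onz(w,u,v,.07)[:2]-c
    if 0.018<np.hypot(*q)<0.038 and m[v,u]==0 and q[0]<0: S.append(q)
S=np.array(S); mu=S.mean(0); print('slot dir deg',np.degrees(np.arctan2(mu[1],mu[0])),len(S))
E
```

```text
orange [0.58819978 0.02548414] r 0.0409331790218039
cap [0.58883131 0.02616689 0.128     ]
[ 0.52580469 -0.02604284]
[ 0.7379548  -0.06892678]
[0.54725678 0.0974009 ]
[0.76330966 0.05993598]
262 276.5 303.5 [0.61108984 0.02178919]
275 275.5 303.5 [0.62354196 0.01927257]
290 275.5 302.5 [0.63825411 0.01637176]
slot dir deg 131.34428486545906 155
```

play_rows(deltas=[1,-0.86,-0.075,0.28,0,1,-0.86,-0.075,0.28,0,1,-0.86,-0.075,0.28,0,1,-0.86,-0.075,0.28,0,1,-0.86,-0.075,0.28,0,1,-0.86,-0.075,0.28,0,1,0,0,0,-10.7,1,0,0,0,-10.7,1,0,0,0,-10.7,1,0,0,0,0])

```text
clock: 3.0
eef_pos: [0.4593, -0.2836, 0.1433]
tool_rot: [0.557, 0.831, -0.001, -0.002]
ft_force: [0.3, 0.8, 0.1]
grip_width: 0.0854
```

```bash
python3 - <<'E'
from h import *
import pickle
o=bot.get_obs(); print(o['clock'],o['eef_pos'],o['joint_pos'],R.from_quat(o['tool_rot']).as_matrix().round(3))
w=cam('wrist','w2.png'); pickle.dump(w,open('w2.pkl','wb')); im=w['color']; hsv=cv2.cvtColor(im,cv2.COLOR_BGR2HSV)
m=cv2.inRange(hsv,(100,120,40),(130,255,255))
cs=max(cv2.findContours(m,0,1)[0],key=cv2.contourArea); h=cv2.convexHull(cs).reshape(-1,2); print(cv2.fitEllipse(cs))
H=np.array([onz(w,*q,.026)[:2] for q in h])
A=np.c_[2*H,np.ones(len(H))]; s=np.linalg.lstsq(A,(H**2).sum(1),rcond=None)[0]; print('blue',s[:2],'r',np.sqrt(s[2]+s[:2]@s[:2]))
E
```

```text
3.0 [ 0.45931194 -0.28362745  0.14331084] [-5.52439033e-01  3.49980453e-01  1.32004834e-02  1.23714288e+00
 -1.20324632e-03 -9.42189101e-01] [[-0.38   0.925 -0.003]
 [ 0.925  0.38   0.001]
 [ 0.002 -0.003 -1.   ]]
((285.3473815917969, 232.8562774658203), (85.76505279541016, 98.94993591308594), 84.67765808105469)
blue [ 0.49336064 -0.2639503 ] r 0.04188080121437089
```

View pics/w2.png

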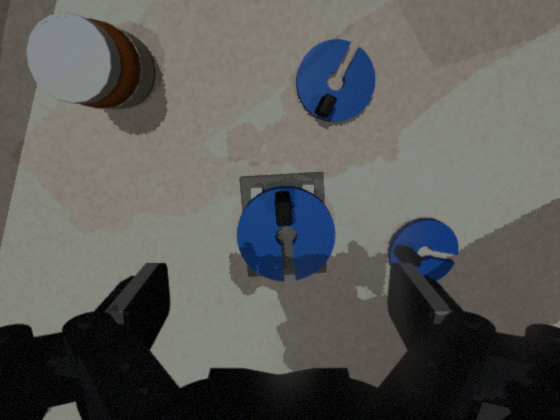

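Blue disc centred at (285,233), hole at (286,237), slot end at (291,279), lug around (283,208). Measuring the disc yaw from the slot and lug.

```bash
python3 - <<'E'
from h import *
import pickle; w=pickle.load(open('w2.pkl','rb')); im=w['color']; hsv=cv2.cvtColor(im,cv2.COLOR_BGR2HSV)
m=cv2.inRange(hsv,(100,120,40),(130,255,255)); g=cv2.cvtColor(im,cv2.COLOR_BGR2GRAY)
M=[]
for v in range(248,276,3):
    u=[k for k in range(265,310) if m[v,k]==0]; M.append(onz(w,np.mean(u),v,.026)[:2]); 
M=np.array(M); p=np.polyfit(M[:,0],M[:,1],1); print('slot line yaw',np.degrees(np.arctan(p[0])),M[0],M[-1])
for v in range(190,232,3):
    u=[k for k in range(265,305) if g[v,k]<35]; 
    if u: print(v,min(u),max(u),onz(w,(min(u)+max(u))/2,v,.06)[:2].round(4))
c=np.array([.4934,-.2640]); 
print('slot line y at centre x',np.polyval(p,c[0]))
E
```

```text
slot line yaw 28.81786637281409 [ 0.50364832 -0.25823578] [ 0.52559547 -0.24526713]
190 266 304 [ 0.4507 -0.2829]
193 275 289 [ 0.4536 -0.2841]
196 275 290 [ 0.4555 -0.2829]
199 275 291 [ 0.4574 -0.2817]
202 275 292 [ 0.4594 -0.2805]
205 275 294 [ 0.4612 -0.2789]
208 275 292 [ 0.4636 -0.2787]
211 275 292 [ 0.4657 -0.2779]
214 276 291 [ 0.4678 -0.277 ]
217 276 293 [ 0.4696 -0.2754]
220 276 293 [ 0.4718 -0.2745]
223 277 292 [ 0.4739 -0.2736]
slot line y at centre x -0.2642643631073542
```

play_rows(deltas=[0.5,0,0,0,-5.2,0.5,0,0,0,0,0.5,0.03,0.105,0.5,0,0.5,0,0,0.5,0,0.5,0,0,0.4,0,0.5,0,0,0,0])

```text
clock: 3.8
eef_pos: [0.4655, -0.2784, 0.0584]
tool_rot: [0.526, 0.85, -0.001, -0.0]
ft_force: [-0.3, -0.3, 0.2]
grip_width: 0.0429
```

```bash
python3 - <<'E'
from h import *
o=bot.get_obs(); Rm=R.from_quat(o['tool_rot']).as_matrix(); print(o['clock'],o['eef_pos'],Rm.round(3),o['grip_width'])
t=np.array([.4641,-.2792,.031]); print('delta units',Rm.T@(t-o['eef_pos'])/.06)
w=cam('wrist','w3.png'); print(proj(w,[.4641,-.2792,.06]))
E
```

```text
3.8 [ 0.46545893 -0.27835013  0.0583808 ] [[-0.446  0.895 -0.001]
 [ 0.895  0.446 -0.001]
 [-0.    -0.001 -1.   ]] 0.04294303732595184
delta units [-0.00236267 -0.02611871  0.45637494]
(np.float64(280.29834032398065), np.float64(238.87266308683783))
```

View pics/w3.png

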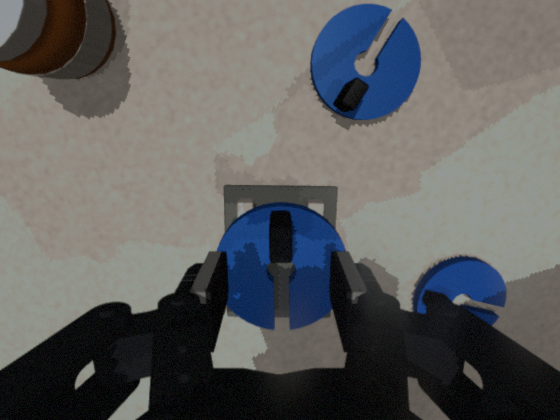

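The lug is centred between the jaws at (281,236) and the disc is aligned. Descend and grip.

play_rows(deltas=[0.5,0,-0.026,0.23,0,0.5,0,0,0.23,0,0.5,0,0,0,0,0,0,0,0,0,0,0,0,0,0,0,0,0,0,0,0,0,0,0,0,0,0,0,0,0])

```text
clock: 4.85
eef_pos: [0.4678, -0.2815, 0.0341]
tool_rot: [0.527, 0.85, -0.0, 0.005]
ft_force: [-0.2, 0.4, -0.1]
grip_width: 0.0
```

```bash
python3 - <<'E'
from h import *
o=bot.get_obs(); print(o['clock'],o['eef_pos'],o['grip_width'],o['ft_force'],o['ft_torque'])
w=cam('wrist','w4.png');s=cam('side'); u,v=map(int,proj(s,[.4655,-.278,.05])); print(u,v)
im=s['color']; c=cv2.resize(im[v-50:v+50,u-65:u+65],None,fx=4,fy=4,interpolation=2); cv2.imwrite('pics/c4.png',np.hstack([np.clip(c*1.5,0,255).astype(np.uint8)[:400,:400],cv2.resize(w['color'],(400,300))[:,:,:] if 0 else cv2.copyMakeBorder(cv2.resize(w['color'],(400,300)),0,100,0,0,0)]))
E
```

```text
4.85 [ 0.46780103 -0.281479    0.0341145 ] 1.3734797498616647e-05 [-0.23079459  0.44065002 -0.09510536] [-0.02517087  0.04516276  0.01666041]
384 323
```

View pics/c4.png

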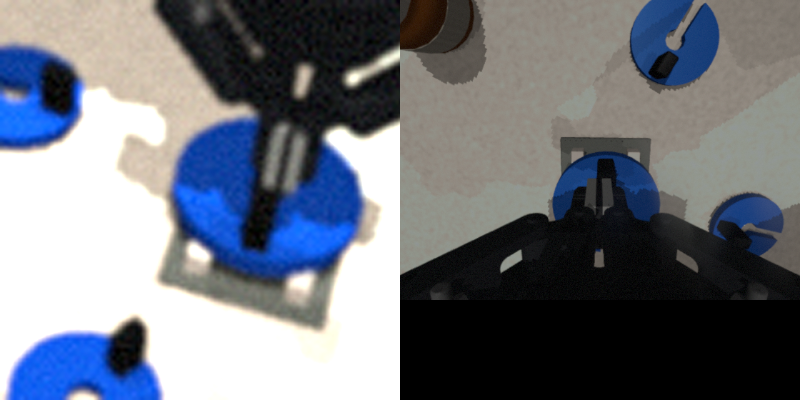

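```bash
python3 - <<'E'
from h import *
for n in('top','wrist','side'):
    w=cam(n); hsv=cv2.cvtColor(w['color'],cv2.COLOR_BGR2HSV)
    m=cv2.inRange(hsv,(100,120,40),(130,255,255)); u,v=map(int,proj(w,[.4934,-.264,.026])); k=np.zeros_like(m); r={'top':24,'wrist':100,'side':40}[n]; k[max(v-r,0):v+r,u-r:u+r]=255; m&=k
    cs=max(cv2.findContours(m,0,1)[0],key=cv2.contourArea); h=cv2.convexHull(cs).reshape(-1,2)
    if n=='wrist': h=h[h[:,1]<285]
    H=np.array([onz(w,*q,.026)[:2] for q in h])
    A=np.c_[2*H,np.ones(len(H))]; s=np.linalg.lstsq(A,(H**2).sum(1),rcond=None)[0]; print(n,(u,v),s[:2],'r',np.sqrt(s[2]+s[:2]@s[:2]))
    print('tcp',proj(w,bot.get_obs()['eef_pos']))
E
```

```text
top (396, 208) [ 0.49388886 -0.25814816] r 0.039028733762992616
tcp (np.float64(405.64088760583115), np.float64(217.80575390337702))
wrist (288, 287) [ 0.49057686 -0.26565478] r 0.040251287167725115
tcp (np.float64(280.6774666798783), np.float64(240.64616337974735))
side (385, 319) [ 0.48865258 -0.26590992] r 0.043214674080124645
tcp (np.float64(385.44594542349034), np.float64(330.09686669176176))
```

```bash
python3 - <<'E'
import cv2,numpy as np
a=cv2.imread('pics/w4.png')[200:330,190:370]; a=cv2.resize(a,None,fx=4.4,fy=4.4,interpolation=2); cv2.imwrite('pics/c5.png',np.clip(a*2.5,0,255).astype(np.uint8))
E
```

```text
(no output)
```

View pics/c5.png

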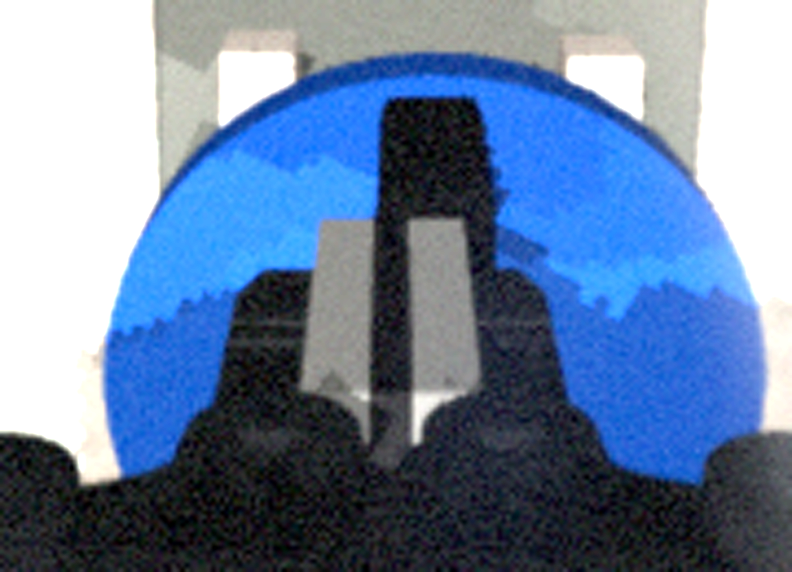

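```bash
python3 - <<'E'
from h import *
w=cam('wrist'); c=np.array([.4934,-.264]); a=np.radians(27.5); d=np.array([np.cos(a),np.sin(a)])
f=lambda P:((np.array(proj(w,P))-[190,200])*4.4).round()
for r in(42,40,30,20,10):
  for z in(.026,.034,.045,.06): print(r,z,f([*(c-d*r/1000),z]))
o=bot.get_obs(); print(o['joint_pos'],R.from_quat(o['tool_rot']).as_matrix().round(3))
E
```

```text
42 0.026 [427.  67.]
42 0.034 [428.  87.]
42 0.045 [430. 118.]
42 0.06 [432. 167.]
40 0.026 [427.  83.]
40 0.034 [428. 104.]
40 0.045 [430. 136.]
40 0.06 [433. 186.]
30 0.026 [428. 162.]
30 0.034 [429. 186.]
30 0.045 [431. 222.]
30 0.06 [434. 279.]
20 0.026 [429. 238.]
20 0.034 [430. 265.]
20 0.045 [432. 306.]
20 0.06 [435. 369.]
10 0.026 [430. 313.]
10 0.034 [431. 342.]
10 0.045 [433. 387.]
10 0.06 [436. 456.]
[-0.54096436  0.4466595  -0.14804636  0.96685967 -0.00109321 -1.00159898] [[-0.444  0.896  0.007]
 [ 0.896  0.445 -0.006]
 [-0.008  0.004 -1.   ]]
```

```bash
python3 - <<'E'
from h import *
w=cam('wrist');s=cam('side')
def tri(a,b):
    (o1,d1),(o2,d2)=a,b; d1/=np.linalg.norm(d1);d2/=np.linalg.norm(d2)
    t=np.linalg.lstsq(np.c_[d1,-d2],o2-o1,rcond=None)[0]; return o1+t[0]*d1,o2+t[1]*d2
print(tri(ray(w,279,250),ray(s,390.5,320.5)))
c=np.array([.4925,-.2645]); a=np.radians(27.5); d=np.array([np.cos(a),np.sin(a)])
for r,z in((40,.026),(40,.06),(20,.06)): print(r,z,proj(s,[*(c-d*r/1000),z]))
print(w['intrinsics'][0],ray(w,280,210))
t=cam('top'); im=t['color'][175:250,365:450]; cv2.imwrite('pics/c6.png',np.clip(cv2.resize(im,None,fx=7,fy=7,interpolation=2)*1.8,0,255).astype(np.uint8))
E
```

```text
(array([ 0.45873866, -0.28651683,  0.07131143]), array([ 0.46070214, -0.29012462,  0.07139692]))
40 0.026 (np.float64(381.6351476466109), np.float64(336.9897054498577))
40 0.06 (np.float64(384.62142554401066), np.float64(323.81029323998837))
20 0.06 (np.float64(386.6872676810399), np.float64(315.2165527011584))
[367.25375413   0.         278.38395382] (array([ 0.40742884, -0.3111633 ,  0.20966401]), array([ 0.2502641 ,  0.12148802, -0.96058564]))
```

play_rows(deltas=[0.5,0,0,0,0,0.5,0,0,0,0,0.5,0,0,0,0,0.5,0,0,0,0])

```text
clock: 5.8
eef_pos: [0.4676, -0.2814, 0.0339]
tool_rot: [0.527, 0.85, -0.001, 0.005]
ft_force: [-0.3, -0.4, 0.5]
grip_width: 0.0428
```

```bash
python3 - <<'E'
from h import *
o=bot.get_obs(); Rm=R.from_quat(o['tool_rot']).as_matrix(); print(o['clock'],o['eef_pos'],o['grip_width'],o['ft_force'],Rm.round(3))
w=cam('wrist','w7.png'); a=w['color'][170:320,180:380]; cv2.imwrite('pics/c7.png',np.clip(cv2.resize(a,None,fx=4,fy=4,interpolation=2)*2.5,0,255).astype(np.uint8))
print(proj(w,o['eef_pos']))
E
```

```text
5.8 [ 0.46764414 -0.28142028  0.03386227] 0.04278424575591896 [-0.28481055 -0.40878156  0.47247337] [[-0.444  0.896  0.007]
 [ 0.896  0.445 -0.006]
 [-0.008  0.004 -1.   ]]
(np.float64(280.5499609978661), np.float64(240.64632494998594))
```

View pics/c7.png

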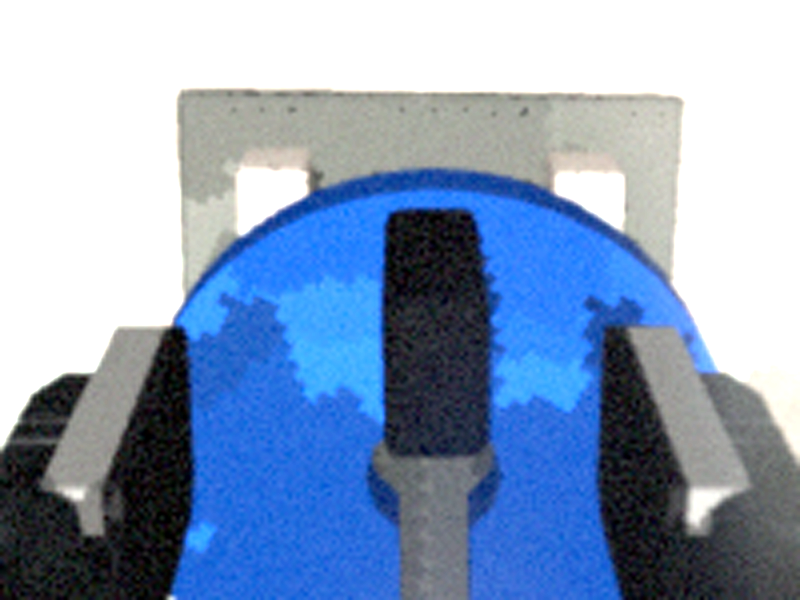

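The view shows the open fingers straddling the lug's line, but their tips are still at about lug-top height (image tips at rows 251 and 251). The lug is about 4.5 mm towards tool +x. So the true tips sit roughly 30 mm higher than the reported TCP suggests. I'll centre, descend in small steps and check the depth by image and force.

play_rows(deltas=[0.5,0.065,-0.035,0,0,0.5,0,0,0,0,0.5,0,0,0.12,0,0.5,0,0,0.12,0,0.5,0,0,0,0])

```text
clock: 6.48
eef_pos: [0.4636, -0.2785, 0.0181]
tool_rot: [0.527, 0.85, -0.0, 0.004]
ft_force: [-0.3, -0.3, -0.5]
grip_width: 0.043
```

```bash
python3 - <<'E'
from h import *
o=bot.get_obs(); Rm=R.from_quat(o['tool_rot']).as_matrix(); print(o['clock'],o['eef_pos'],o['grip_width'],o['ft_force'],o['joint_pos'].round(3) if hasattr(o['joint_pos'],'round') else o['joint_pos'])
w=cam('wrist','w8.png');s=cam('side'); a=cv2.resize(w['color'][170:320,180:380],None,fx=2.6,fy=2.6,interpolation=2)
u,v=385,320; b=cv2.resize(s['color'][v-50:v+30,u-40:u+40],None,fx=3.4,fy=3.4,interpolation=2)
h=min(len(a),len(b)); cv2.imwrite('pics/c8.png',np.clip(np.hstack([a[:h],b[:h]])*2.,0,255).astype(np.uint8)); print(a.shape,b.shape,ray(w,280,210)[0])
E
```

```text
6.475 [ 0.46355408 -0.27852106  0.01813932] 0.04300241769485593 [-0.33924881 -0.253134   -0.49010086] [-5.400e-01  4.570e-01 -1.800e-01  9.260e-01 -1.000e-03 -1.001e+00]
(390, 520, 3) (272, 272, 3) [ 0.40339889 -0.30834011  0.19388465]
```

View pics/c8.png

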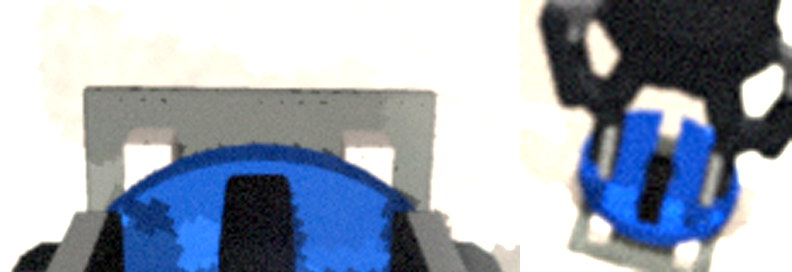

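```bash
python3 - <<'E'
from h import *
w=cam('wrist');s=cam('side')
def tri(a,b):
    (o1,d1),(o2,d2)=a,b; d1/=np.linalg.norm(d1);d2/=np.linalg.norm(d2)
    t=np.linalg.lstsq(np.c_[d1,-d2],o2-o1,rcond=None)[0]; return o1+t[0]*d1,o2+t[1]*d2
# wrist right (+tool x, world +y) = side left
print(tri(ray(w,330+5,251.5),ray(s,370,322.4)))
print(tri(ray(w,220.4-5,251.5),ray(s,401.5,330.3)))
E
```

```text
(array([ 0.44612201, -0.26265766,  0.05409067]), array([ 0.44588322, -0.26180069,  0.05429846]))
(array([ 0.46802398, -0.30667009,  0.05435071]), array([ 0.47020779, -0.30878469,  0.05532516]))
```

The tips triangulate to z≈0.054 with the reported TCP at 0.018, so there is a constant offset of about +0.036 and the lug is centred. Go down 20 mm more, then close.

play_rows(deltas=[0.5,0,0,0.14,0,0.5,0,0,0.14,0,0.5,0,0,0.05,0,0.5,0,0,0,0,0.2,0,0,0,0,0,0,0,0,0,0,0,0,0,0,0,0,0,0,0,0,0,0,0,0])

```text
clock: 7.8
eef_pos: [0.4644, -0.279, -0.0017]
tool_rot: [0.527, 0.85, -0.0, 0.005]
ft_force: [-0.8, 0.4, -0.2]
grip_width: 0.0108
```

play_rows(deltas=[0,0,0,-0.1,0,0,0,0,-0.3,0,0,0,0,-0.4,0,0,0,0,-0.4,0,0,0,0,-0.4,0,0,0,0,0,0,0,0,0,0,0])

```text
clock: 8.68
eef_pos: [0.4609, -0.2773, 0.0948]
tool_rot: [0.527, 0.85, -0.001, 0.002]
ft_force: [-0.3, -0.3, -4.0]
grip_width: 0.0107
```

```bash
cat > disc.py <<'E'
from h import *
def disc(w,z):
    "circle fit of blue disc top at height z, plus slot line yaw; wrist view"
    im=w['color']; hsv=cv2.cvtColor(im,cv2.COLOR_BGR2HSV); m=cv2.inRange(hsv,(100,110,30),(130,255,255))
    cs=max(cv2.findContours(m,0,1)[0],key=cv2.contourArea); h=cv2.convexHull(cs).reshape(-1,2)
    H=np.array([onz(w,*q,z)[:2] for q in h]); A=np.c_[2*H,np.ones(len(H))]; s=np.linalg.lstsq(A,(H**2).sum(1),rcond=None)[0]
    return s[:2],np.sqrt(s[2]+s[:2]@s[:2]),cs,m
E
python3 - <<'E'
from disc import *
o=bot.get_obs(); print(o['clock'],o['eef_pos'],o['grip_width'],o['ft_force'],o['ft_torque'])
Rm=R.from_quat(o['tool_rot']).as_matrix(); print(Rm.round(3))
w=cam('wrist','w9.png'); s=cam('side','s9.png')
print(disc(w,o['eef_pos'][2]+.0017+.026)[:2])
b=s['color']; u,v=map(int,proj(s,o['eef_pos']+[0,0,.03])); print(u,v)
a=cv2.resize(w['color'],(420,315)); b=cv2.resize(b[max(v-60,0):v+60,max(u-75,0):u+75],None,fx=2.5,fy=2.5)
h=min(len(a),len(b)); cv2.imwrite('pics/c9.png',np.clip(np.hstack([a[:h],b[:h]])*2.,0,255).astype(np.uint8))
E
```

```text
8.675 [ 0.46087447 -0.27725514  0.09484585] 0.010720634161171553 [-0.31961555 -0.33078938 -3.99757118] [-0.04545829  0.0796968   0.0295264 ]
[[-0.444  0.896  0.002]
 [ 0.896  0.444 -0.004]
 [-0.004 -0.    -1.   ]]
(array([ 0.37963962, -0.28874649]), np.float64(0.01787237993511022))
389 293
```

View pics/c9.png

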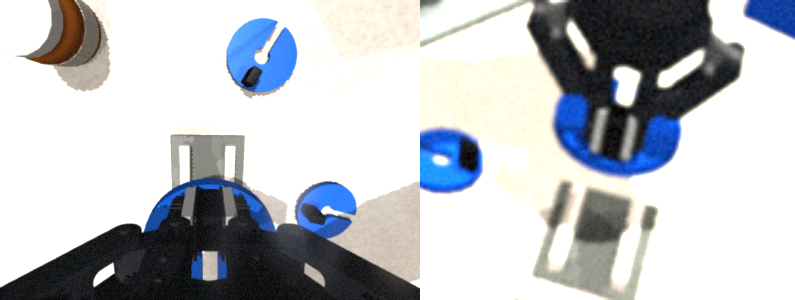

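The disc is held level, with its slot along the tool's y at wrist (279,353). Wrist force is −4 N, so it is lifted. Now carry it to the front of the stand and turn it parallel to the stand.

play_rows(deltas=[0,0.5,0.27,0,0,0,0.7,0.384,0,0,0,0.7,0.384,0,0,0,0.7,0.384,0,0,0,0.7,0.384,0,0,0,0.7,0.384,0,0,0,0.5,0.27,0,0,0,0,0,0,9.2,0,0,0,0,9.2,0,0,0,0,9.2,0,0,0,0,9.2,0,0,0,0,0])

```text
clock: 10.28
eef_pos: [0.4657, 0.0409, 0.081]
tool_rot: [0.774, 0.633, -0.008, -0.006]
ft_force: [0.3, -0.2, -2.0]
grip_width: 0.0109
```

```bash
cat > st.py <<'E'
from h import *
def hold(view=True):
    o=bot.get_obs(); Rm=R.from_quat(o['tool_rot']).as_matrix(); e=np.array(o['eef_pos'])
    print('t',o['clock'],'eef',e.round(4),'grip',round(o['grip_width'],4),'F',np.round(o['ft_force'],2),'yaw_y',np.degrees(np.arctan2(Rm[1,1],Rm[0,1])).round(2),'zax',Rm[:,2].round(4))
    return o,Rm,e
def centre(w,Rm,e):
    "disc centre in tool axes from near rim (bottom edge) of blue mask, R=42 mm"
    from scipy.optimize import least_squares
    hsv=cv2.cvtColor(w['color'],cv2.COLOR_BGR2HSV); m=cv2.inRange(hsv,(100,110,25),(130,255,255))
    z=e[2]+.0177; pts=[]
    for u in range(200,360,3):
        col=np.where(m[140:,u]>0)[0]
        if len(col): pts.append(Rm.T@(onz(w,u,140+col[0],z)-e))
    p=np.array(pts)[:,:2]; f=lambda c:np.hypot(p[:,0]-c[0],p[:,1]-c[1])-.042
    r=least_squares(f,[0,.03],loss='soft_l1',f_scale=.0005); print('centre in tool mm',(r.x*1e3).round(2),'rms',1e3*np.sqrt(np.median(r.fun**2)),len(p)); return r.x
E
python3 - <<'E'
from st import *
o,Rm,e=hold(); w=cam('wrist','w10.png'); c=centre(w,Rm,e)
a=np.radians(-10.6); y=np.array([np.cos(a),np.sin(a)]); S=np.array([.5885,.0260]); x=np.array([-y[1],y[0]])
for r in(.0316,c[1]):
    t=S-(r+.085)*y+.0007*x; print('to pre',r,(Rm.T[:2,:2]@(t-e[:2])/.06).round(3),'lat mm',1e3*x@(t-e[:2]))
m=cv2.cvtColor(w['color'],cv2.COLOR_BGR2HSV); 
hs=cv2.inRange(m,(100,110,25),(130,255,255))
for v in range(330,400,10): print(v,''.join('#' if k else '.' for k in hs[v,240:320]))
E
```

```text
t 10.275 eef [0.4657 0.0409 0.081 ] grip 0.0109 F [ 0.25 -0.2  -2.03] yaw_y -11.5 zax [-0.0196 -0.0011 -0.9998]
centre in tool mm [-0.22 34.91] rms 0.10958464564782844 54
to pre 0.0316 [0.146 0.111] lat mm 8.65672616385596
to pre 0.03491139113343591 [0.145 0.056] lat mm 8.65672616385596
330 ................................................................................
340 ......................########....................#####.........................
350 ...............################..................#############..................
360 ..............################....................#############.................
370 ...............###############.....................############.................
380 ................................................................................
390 ................................................................................
```

play_rows(deltas=[0,0.14,0.07,0.12,-0.6,0,0,0,0.1,0,0,0,0,0,0,0,0,0,0,0])

```text
clock: 10.82
eef_pos: [0.471, 0.0489, 0.0657]
tool_rot: [0.769, 0.639, -0.009, -0.006]
ft_force: [0.1, 1.1, -2.5]
grip_width: 0.0107
```

```bash
cat > nxt.py <<'E'
from st import *
import sys
back=float(sys.argv[1]); zt=float(sys.argv[2])
o,Rm,e=hold(); c=centre(cam('wrist'),Rm,e)
a=np.radians(-10.8); y=np.array([np.cos(a),np.sin(a)]); S=np.array([.5885,.0260]); x=np.array([-y[1],y[0]])
t=S-(.0340+back)*y+.0007*x; d=np.array([*t,zt])-e
print('delta units',(Rm.T@d/.06).round(3),'lat mm',1e3*x@(t-e[:2]),'along mm',1e3*y@(t-e[:2]),'farslope',Rm[2,1].round(4),Rm[2,0].round(4),'J',np.round(o['joint_pos'],3))
E
python3 nxt.py .085 .066
```

```text
t 10.825 eef [0.471  0.0489 0.0657] grip 0.0107 F [ 0.12  1.12 -2.45] yaw_y -10.59 zax [-0.0215 -0.0011 -0.9998]
centre in tool mm [-0.22 34.9 ] rms 0.12757276884879484 54
delta units [ 0.004  0.011 -0.006] lat mm 0.2649760558642732 along mm 0.6808607865140724 farslope -0.021 -0.005 J [ 1.030e-01  3.090e-01 -2.650e-01  1.018e+00  1.000e-03  2.870e-01]
```

play_rows(deltas=[0,0.003,0.13,-0.003,-0.1,0,0,0.13,-0.003,-0.1,0,0,0.13,-0.003,0,0,0,0.11,-0.003,0,0,0,0,0,0])

```text
clock: 11.5
eef_pos: [0.504, 0.0429, 0.0665]
tool_rot: [0.768, 0.64, -0.008, -0.006]
ft_force: [-0.1, 0.2, -3.2]
grip_width: 0.011
```

```bash
python3 nxt.py .0 .066
```

```text
t 11.5 eef [0.504  0.0429 0.0665] grip 0.011 F [-0.06  0.18 -3.18] yaw_y -10.4 zax [-0.0192 -0.001  -0.9998]
centre in tool mm [-0.23 34.78] rms 0.15106225936677442 54
delta units [-0.007  0.869 -0.009] lat mm -0.060388677848152314 along mm 52.16490890979534 farslope -0.0187 -0.0044 J [ 8.400e-02  3.640e-01 -1.820e-01  1.044e+00  1.000e-03  2.660e-01]
```

play_rows(deltas=[0,0,0.08,-0.002,0.4,0,0,0.08,-0.002,0,0,0,0.08,-0.002,0,0,0,0.06,-0.002,0,0,0,0,0,0])

```text
clock: 12.18
eef_pos: [0.522, 0.0394, 0.0664]
tool_rot: [0.771, 0.637, -0.008, -0.006]
ft_force: [0.2, -0.8, -3.1]
grip_width: 0.0108
```

```bash
python3 nxt.py .0 .066
```

```text
t 12.175 eef [0.522  0.0394 0.0664] grip 0.0108 F [ 0.17 -0.77 -3.07] yaw_y -10.81 zax [-0.0204 -0.0011 -0.9998]
centre in tool mm [-0.13 34.67] rms 0.14406678852309418 54
delta units [ 0.     0.565 -0.005] lat mm -0.0009289650725693278 along mm 33.876610423663344 farslope -0.0199 -0.0049 J [ 0.075  0.396 -0.132  1.063  0.     0.264]
```

play_rows(deltas=[0,0,0.09,-0.002,0,0,0,0.09,-0.002,0,0,0,0.09,-0.002,0,0,0,0,0,0])

```text
clock: 12.72
eef_pos: [0.5388, 0.0362, 0.0664]
tool_rot: [0.771, 0.637, -0.008, -0.006]
ft_force: [-0.2, 0.4, -3.0]
grip_width: 0.0106
```

play_rows(deltas=[0,0,0.07,-0.002,0,0,0,0.07,-0.002,0,0,0,0.07,-0.002,0,0,0,0,0,0])

```text
clock: 13.22
eef_pos: [0.5519, 0.0336, 0.0664]
tool_rot: [0.771, 0.637, -0.008, -0.006]
ft_force: [0.0, 0.7, -2.8]
grip_width: 0.0111
```

```bash
python3 nxt.py .0 .066
```

```text
t 13.225 eef [0.5519 0.0336 0.0664] grip 0.0111 F [ 0.04  0.68 -2.77] yaw_y -10.81 zax [-0.0209 -0.0011 -0.9998]
centre in tool mm [-0.09 34.73] rms 0.13237391870413914 54
delta units [0.001 0.056 0.005] lat mm 0.05222395890406928 along mm 3.3538548853813035 farslope -0.0203 -0.005 J [ 0.061  0.449 -0.048  1.094  0.     0.249]
```

play_rows(deltas=[0,0,0.055,0,0,0,0,0,0.05,0,0,0,0,0.05,0,0,0,0,0,0])

```text
clock: 13.78
eef_pos: [0.5544, 0.033, 0.0596]
tool_rot: [0.77, 0.637, -0.009, -0.007]
ft_force: [-0.1, -0.0, -3.4]
grip_width: 0.011
```

```bash
python3 nxt.py .0 .058; python3 -c "
from st import *
cam('side','s11.png')"
```

```text
t 13.775 eef [0.5544 0.033  0.0596] grip 0.011 F [-0.13 -0.01 -3.38] yaw_y -10.8 zax [-0.0221 -0.0011 -0.9998]
centre in tool mm [-0.14 34.81] rms 0.1357077961484654 54
delta units [0.003 0.014 0.026] lat mm 0.16956784531548919 along mm 0.8346213120529652 farslope -0.0215 -0.0052 J [ 0.059  0.461 -0.048  1.083  0.     0.248]
```

play_rows(deltas=[0,0,0,0.02,0,0,0,0,0,0])

```text
clock: 14.12
eef_pos: [0.5547, 0.0331, 0.0588]
tool_rot: [0.77, 0.637, -0.009, -0.006]
ft_force: [0.2, -0.4, -3.1]
grip_width: 0.011
```

play_rows(deltas=[0,0,0,0.02,0,0,0,0,0,0])

```text
clock: 14.38
eef_pos: [0.5547, 0.0331, 0.0576]
tool_rot: [0.77, 0.637, -0.008, -0.006]
ft_force: [0.0, 0.2, -3.4]
grip_width: 0.0108
```

play_rows(deltas=[0,0,0,0.017,0,0,0,0,0,0])

```text
clock: 14.62
eef_pos: [0.555, 0.0331, 0.0572]
tool_rot: [0.77, 0.637, -0.008, -0.006]
ft_force: [-0.8, -0.5, -1.4]
grip_width: 0.0109
```

Contact: the force rose from −3.2 to −1.4 N at z=0.0572. Now turn clockwise about the disc axis in small rows.

play_rows(deltas=[0,0.04,0.0014,0,4,0,0.04,0.0014,0,4,0,0.04,0.0014,0,4,0,0,0,0,0])

```text
clock: 15.12
eef_pos: [0.5572, 0.0396, 0.0572]
tool_rot: [0.835, 0.551, -0.009, -0.005]
ft_force: [0.5, -0.2, -1.9]
grip_width: 0.0112
```

```bash
cat > tn.py <<'E'
from st import *
o,Rm,e=hold(); S=np.array([.5885,.0260]); r=.0345
C=e+r*Rm[:,1]; d=S-C[:2]; xs=np.array([.187,.982]);ys=np.array([.982,-.187])
yaw=np.degrees(np.arctan2(Rm[1,1],Rm[0,1])); print('centre-S stand x,y mm',-1e3*ys@d,-1e3*xs@d,'turned',-10.8-yaw,'fix units',(Rm.T@[*d,0]/.06).round(3))
E
python3 tn.py
```

```text
t 15.125 eef [0.5572 0.0396 0.0572] grip 0.0112 F [ 0.52 -0.2  -1.93] yaw_y -23.17 zax [-0.0198 -0.0019 -0.9998]
centre-S stand x,y mm 0.44672623811199996 0.07212570998124024 turned 12.370221146587838 fix units [-0.003 -0.007  0.   ]
```

play_rows(deltas=[0,0.037,-0.004,0.004,4,0,0.04,0.0014,0,4,0,0.04,0.0014,0,4,0,0.04,0.0014,0,4,0,0,0,0,0])

```text
clock: 15.75
eef_pos: [0.5616, 0.0464, 0.0572]
tool_rot: [0.904, 0.428, -0.01, -0.002]
ft_force: [0.4, 0.5, -1.9]
grip_width: 0.011
```

```bash
python3 tn.py
```

```text
t 15.75 eef [0.5616 0.0464 0.0572] grip 0.011 F [ 0.44  0.46 -1.92] yaw_y -39.35 zax [-0.0201 -0.0041 -0.9998]
centre-S stand x,y mm 0.04855195692705752 -1.5215189553882706 turned 28.55392621990499 fix units [ 0.022 -0.013 -0.   ]
```

play_rows(deltas=[0,0.045,-0.006,0.012,3,0,0.037,-0.006,0,3,0,0,0,0,0])

```text
clock: 16.12
eef_pos: [0.5639, 0.0498, 0.0564]
tool_rot: [0.925, 0.381, -0.01, -0.002]
ft_force: [-0.5, -0.1, -2.8]
grip_width: 0.0107
```

```bash
python3 tn.py
```

```text
t 16.125 eef [0.5639 0.0498 0.0564] grip 0.0107 F [-0.48 -0.05 -2.83] yaw_y -45.21 zax [-0.0205 -0.0051 -0.9998]
centre-S stand x,y mm -0.17464617803861945 -0.759148062390555 turned 34.414523703514064 fix units [ 0.012 -0.005 -0.   ]
```

play_rows(deltas=[0,0.03,-0.004,0.008,2,0,0.02,0,0.008,2,0,0,0,0,0])

```text
clock: 16.5
eef_pos: [0.5657, 0.0521, 0.055]
tool_rot: [0.938, 0.347, -0.011, -0.001]
ft_force: [0.3, 0.4, -2.5]
grip_width: 0.0108
```

```bash
python3 tn.py
```

```text
t 16.5 eef [0.5657 0.0521 0.055 ] grip 0.0108 F [ 0.28  0.41 -2.49] yaw_y -49.34 zax [-0.0211 -0.005  -0.9998]
centre-S stand x,y mm -0.2877224359341658 -0.15099519883633578 turned 38.53567139569607 fix units [ 0.005  0.002 -0.   ]
```

It is dropping in: z is 2.4 mm below the riding height with no added contact force. Lower on.

play_rows(deltas=[0,0,0,0.018,0,0,0,0,0,0])

```text
clock: 16.75
eef_pos: [0.5657, 0.0521, 0.0538]
tool_rot: [0.938, 0.348, -0.011, -0.001]
ft_force: [0.2, -0.3, -2.9]
grip_width: 0.0109
```

play_rows(deltas=[0,0,0,0.018,0,0,0,0,0,0])

```text
clock: 17.0
eef_pos: [0.5658, 0.0521, 0.0535]
tool_rot: [0.938, 0.348, -0.01, -0.001]
ft_force: [0.2, 0.2, -1.2]
grip_width: 0.0108
```

```bash
python3 tn.py
```

```text
t 17.0 eef [0.5658 0.0521 0.0535] grip 0.0108 F [ 0.25  0.17 -1.21] yaw_y -49.31 zax [-0.0203 -0.005  -0.9998]
centre-S stand x,y mm -0.21468170853954202 -0.10691077990300718 turned 38.50772156175684 fix units [ 0.004  0.002 -0.   ]
```

Contact again at 0.0536. That is flush once the tool's 1.2° tilt is allowed for, since the far rim touches first. Release a little and look.

play_rows(deltas=[0.2,0,0,0,0,0.3,0,0,0,0,0.3,0,0,0,0,0.3,0,0,0,0])

```text
clock: 17.5
eef_pos: [0.5673, 0.052, 0.0546]
tool_rot: [0.938, 0.348, -0.009, -0.001]
ft_force: [0.5, -0.4, 0.8]
grip_width: 0.0259
```

play_rows(deltas=[0.3,0,0,-0.1,0,0.3,0,0,-0.3,0,0.3,0,0,-0.5,0,0.3,0,0,-0.6,0,0.3,0,-0.5,-0.6,0,0.3,0,-0.6,-0.3,0,0.3,0,0,0,0])

```text
clock: 18.38
eef_pos: [0.5264, 0.1038, 0.2057]
tool_rot: [0.938, 0.347, -0.008, -0.001]
ft_force: [-0.6, -0.5, 0.6]
grip_width: 0.0258
```

```bash
python3 - <<'E'
from st import *
hold(); w=cam('wrist','w12.png'); s=cam('side','s12.png'); t=cam('top')
u,v=map(int,proj(s,[.5885,.026,.08])); U,V=map(int,proj(w,[.5885,.026,.08])); print(u,v,U,V)
b=cv2.resize(s['color'][v-45:v+45,u-50:u+50],None,fx=4,fy=4,interpolation=2)
U0=min(max(U-100,0),360);V0=min(max(V-90,0),240)
a=cv2.resize(w['color'][V0:V0+180,U0:U0+200],None,fx=2,fy=2,interpolation=2)
cv2.imwrite('pics/c12.png',np.clip(np.hstack([a,b])*1.9,0,255).astype(np.uint8)); print(U0,V0)
hsv=cv2.cvtColor(w['color'],cv2.COLOR_BGR2HSV); m=cv2.inRange(hsv,(100,110,25),(130,255,255)); k=np.zeros_like(m);k[V0:V0+180,U0:U0+200]=255;m&=k
cs=max(cv2.findContours(m,0,1)[0],key=cv2.contourArea);h=cv2.convexHull(cs).reshape(-1,2)
for z in(.08,.082): 
    H=np.array([onz(w,*q,z)[:2] for q in h]);A=np.c_[2*H,np.ones(len(H))]; q=np.linalg.lstsq(A,(H**2).sum(1),rcond=None)[0]; print(z,q[:2],np.sqrt(q[2]+q[:2]@q[:2]))
E
```

```text
t 18.375 eef [0.5264 0.1038 0.2057] grip 0.0258 F [-0.58 -0.47  0.59] yaw_y -49.39 zax [-0.0156 -0.004  -0.9999]
308 203 276 294
176 204
0.08 [0.58720387 0.02833234] 0.04239167282740518
0.082 [0.5865377  0.02916637] 0.04211104142851712
```

View pics/c12.png

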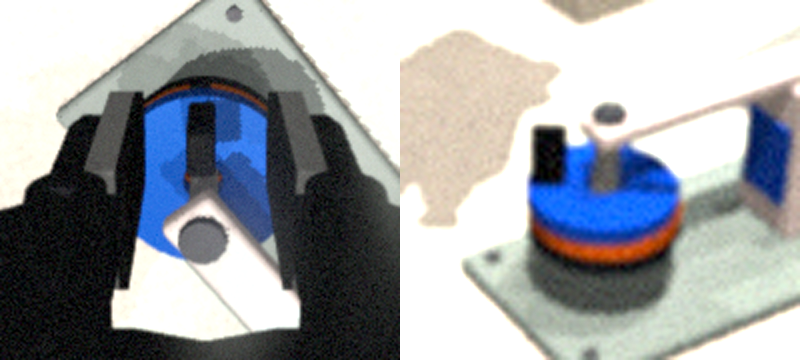

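The side view shows blue lying parallel on orange. In the wrist view, the orange slot gap near crop (224,90) seems slightly off the lug at (201,105), so I'll check it numerically.

```bash
python3 - <<'E'
from st import *
w=cam('wrist'); s=cam('side'); c=np.array([.588,.0265])
hsv=cv2.cvtColor(w['color'],cv2.COLOR_BGR2HSV)
# orange visibility vs angle on near rim just outside blue underside
for th in range(100,168,3):
    a=np.radians(th); d=np.array([np.cos(a),np.sin(a)]); row=''
    for z in(.075,.070,.067,.064,.061):
        u,v=proj(w,[*(c+.042*d),z]); x=w['color'][int(round(v)),int(round(u))]; row+=f' {x.tolist()}'
    print(th,row)
a=np.radians(180-49.3); d=np.array([np.cos(a),np.sin(a)])
for r,z in((.04,.08),(.04,.114),(.02,.114)): u,v=proj(w,[*(c+r*d),z]); print('lug w',r,z,((u-176)*2,(v-204)*2),'side',(400+(proj(s,[*(c+r*d),z])[0]-258)*4,(proj(s,[*(c+r*d),z])[1]-158)*4))
for dz in(.08,.085): print(dz,'lug top if raised',proj(s,[*(c+.03*d),dz+.034]))
# side heights: blue top/orange boundary columns
h=cv2.cvtColor(s['color'],cv2.COLOR_BGR2HSV); b=cv2.inRange(h,(100,110,25),(130,255,255)); g=cv2.inRange(h,(3,130,40),(20,255,255))
for u in range(289,330,3):
    bb=np.where(b[180:240,u])[0]; gg=np.where(g[180:240,u])[0]; print(u,bb.max()+180 if len(bb) else None,(gg.min()+180,gg.max()+180) if len(gg) else None, end=' | ')
E
```

```text
100  [48, 28, 17] [30, 24, 36] [21, 27, 53] [16, 26, 50] [17, 17, 20]
103  [49, 24, 13] [29, 27, 41] [18, 27, 52] [11, 19, 26] [15, 12, 14]
106  [48, 28, 18] [27, 24, 41] [11, 26, 52] [9, 14, 21] [7, 9, 10]
109  [44, 24, 11] [27, 27, 43] [22, 31, 56] [12, 26, 50] [4, 5, 2]
112  [46, 25, 16] [25, 27, 50] [11, 24, 51] [19, 26, 42] [8, 13, 15]
115  [43, 22, 13] [34, 26, 28] [5, 27, 50] [18, 21, 29] [15, 13, 8]
118  [46, 24, 13] [24, 27, 50] [14, 24, 54] [5, 18, 31] [17, 16, 12]
121  [46, 23, 11] [33, 28, 36] [18, 30, 55] [4, 12, 20] [12, 12, 9]
124  [46, 26, 15] [16, 22, 47] [16, 24, 51] [5, 11, 29] [14, 16, 17]
127  [41, 17, 1] [22, 12, 10] [19, 17, 15] [14, 14, 16] [13, 14, 13]
130  [45, 23, 4] [22, 11, 14] [15, 17, 13] [17, 17, 17] [7, 8, 8]
133  [44, 15, 7] [25, 15, 10] [11, 11, 12] [16, 13, 10] [13, 14, 14]
136  [44, 21, 3] [18, 13, 14] [9, 11, 13] [7, 4, 7] [19, 18, 18]
139  [43, 15, 12] [17, 25, 47] [9, 21, 40] [12, 10, 24] [7, 11, 8]
142  [43, 20, 4] [12, 19, 47] [14, 16, 30] [13, 16, 13] [9, 2, 13]
145  [44, 17, 7] [12, 24, 49] [2, 9, 36] [13, 14, 18] [12, 14, 14]
148  [46, 21,
[... 898 characters left out ...]

0.08 lug top if raised (np.float64(294.58404789582755), np.float64(189.67682442044787))
0.085 lug top if raised (np.float64(294.65085044473443), np.float64(187.7014792814143))
289 None None | 292 212 (np.int64(215), np.int64(217)) | 295 214 (np.int64(217), np.int64(219)) | 298 216 (np.int64(218), np.int64(221)) | 301 217 (np.int64(219), np.int64(222)) | 304 217 (np.int64(220), np.int64(222)) | 307 218 (np.int64(220), np.int64(223)) | 310 218 (np.int64(220), np.int64(223)) | 313 217 (np.int64(220), np.int64(223)) | 316 217 (np.int64(219), np.int64(222)) | 319 216 (np.int64(218), np.int64(221)) | 322 214 (np.int64(217), np.int64(220)) | 325 212 (np.int64(214), np.int64(218)) | 328 None None |
```

The gap in the orange rim spans 126–138° (centre 132°) and the lug stands at 131°. The blue/orange seam is even all round, and the lug top is at flush height, so I'm handing in.

```bash
python3 -c "
from h import *
print(bot.get_obs()['clock'],ticket.job_done())"
```

```text
the job is handed in; nothing more can be done
18.625 None
```

The blue disc is on the hanger, with its peg in the orange disc's slot, and I handed the job in at 18.6 s. I took it by the lug, slid it onto the stem from the front and turned it about 38.5° clockwise under about 2 N. The peg then dropped in. I let go and backed the gripper clear.

**Last checks**
- The lug stands at 131° and the orange slot at 132°.
- The seam between the blue and orange discs is even all round in the side view.
- The lug top is where it should be for a flush disc, and a disc standing 5 mm higher would have shown in the picture.
- The gripper reads no contact. The largest contact force I saw was about 2 N. I didn't measure the hanger's travel.
- I never approached the yellow disc, and I made no final picture check of it.

**What disagreed**
- **Missed first grasp:** the first attempt closed above the lug, because the fingertips sat about 36 mm higher than the reported tool position. Triangulating the tips from two camera views showed this, and I corrected for it.
- **Tool tilt:** the tool picked up a tilt of about 1.2°, so the disc's far rim touched first before I let go. After release, the side view showed it settled level.

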